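# Slide the loupe into its well

### The arm

A 6-joint arm with a two-finger parallel gripper is mounted at the origin on the work surface; the furniture and walls round the work are solid. World frame = base frame: x ahead of the robot, y to its left, z up, the work surface at z = 0. Lengths are in m, angles in rad, forces in N, time in s.
With the tool pointing down it reaches from about 0.4 to 0.825 m from the base axis. Payload 7 kg.
Tool frame: the origin (TCP) lies midway between the tips of the shut fingers; the grasp point (between the pads) lies 19 mm behind it; x points along the fingers, y is the direction in which the jaws open and shut, and the axes are right-handed (so a half turn about x gives the same grasp; the last joint's range is limited). The gripper opens to 85 mm and grips with 20 to 120 N. Pads are 22 mm wide; open, the fingers measure 114 mm over their backs; the gripper's body (76 mm by 85 mm) begins 54 mm behind the grasp point. The pads swing forward as they close: fully open they stand 13 mm farther back than shut.
Start: joints at [-0.895, 0.359, 0.012, 0, -1.224, -0.288], TCP at [0.255, -0.625, 0.231] pointing down, gripper open.
Joint ranges: [-3.07, 3.07], [-1.43, 2.12], [-1.02, 1.25], [-3.03, 1.67], [-3.05, -0], [-3.03, 3.03]. Speed limits (rad/s): [2.39, 2.39, 3.01, 3.14, 3.14, 3.14].

### API

Orientations are given as a unit quaternion [x, y, z, w].
In Python, from plant import arm gives the robot as it stands.
- The arm moves only by the shell command python3 -m inch 'ROWS' [FORCE]. ROWS is JSON, a list that holds one entry, the list of rows, each a list of 5 numbers: the opening in per cent of the stroke, from 0 (shut) to 100 (fully open), then the shift along the tool's x, y, z in m, then the turn about the tool's x in degrees. A call has 1 to 10 rows; each row is the pose to reach, as a shift and turn from the pose commanded when the call began, along the tool's axes at that moment; what a row does not reach only later rows make up. A row lasts 1/8 s, in which the tool goes at most 62.5 mm and 10.7 degrees, less where a joint would pass 70% of its speed; a pose out of reach is approached as far as the arm can. A call with a gripper value outside its range is refused whole. The fingers move at their own pace and stop on an object; FORCE is the grip in N (left out, the last holds). Time passes only in rows, so rows that repeat a pose let the fingers close. It gives the time, the measured TCP pose, the force and the opening at its end, in the units of the state.
- arm.state(): the state, without advancing time (a new reading comes with each control period).
- arm.capture(name): name is "scene" or "top" or "wrist"; returns a dict with "pixels" (480x640x3 uint8, red, green, blue), "intrinsics" (3x3 intrinsics, pixels), "position" and "orientation" of the camera in the world; the wrist camera has in their place "hand_eye" (4x4, takes a point from camera to tool coordinates, whose origin is the TCP and whose axes are the tool frame's). Camera axes: x right, y down, z forward; pixel columns grow to the right and rows downward; lengths in m; the calibration is good to about 2 mm. The wrist camera is an equidistant fisheye: a pixel r from the principal point sees the ray r / f radians off the axis. A picture is of the moment at which its call begins: read the wrist's pose just before it. There is no depth.
- arm.job_done(): hands the job in, once; it reports no verdict.
The state is a dict: "time_s": time; "qpos": joint angles; "dq": joint speeds; "tau": joint torques, N m; "eef_pos": TCP position; "tcp_rot": TCP orientation; "contact_force": force on the tool from outside, world axes, zero at the start; "wrist_torque": the same for the moment, N m; "grip_width": finger opening in m.
Only numpy, scipy, OpenCV 4.12 (cv2) and the standard library are available. Lean on these libraries where they do the work, as an engineer would, in place of code of your own. Each camera call takes 0.05 s, during which the arm holds its last target.

### The job

On the dark wooden bench caddy stand a black eyepiece loupe and a bobbin of thread, one on each side of the round well. Slide the loupe along the caddy's top, without lifting it, until it drops into the round well, and leave it standing upright on the bottom of the well. Leave the bobbin where it stands.

Things in the scene. Friction and masses are not known exactly. Their poses are not given: they have to be found in the camera images.
- loupe_center (a point): Black, slightly tapered round eyepiece loupe with a glass lens, standing upright and loose on the caddy's top, on either side of the well. 40 mm in diameter at the foot (lowest 14 mm), 33 mm at the top, 28 mm tall, about 50 g. The point is its centre, 14 mm above its underside; z is up along its axis.
- thread_center (a point): Bobbin of pale linen thread with wooden ends, 33 mm in diameter, 42 mm tall, standing loose on the caddy's top on the other side of the well from the loupe. The point is its centre, 21 mm above its underside. It is not to be moved.
- well (a point): Round felt-lined well, 62 mm in diameter and 12 mm deep, in the middle of the caddy's top. The point is the centre of the well's floor, 14 mm above the table; the caddy's flat top is 12 mm above the point. Loupe and bobbin start 85 to 105 mm from it along the caddy's +y or -y, within 10 mm of its middle line.
- caddy: Dark wooden block, 110 mm along its x, 280 mm along its y, 26 mm high; it does not move and stands turned by up to 20 degrees. The origin is the centre of its underside, below the well. A pencil lies sunk in a groove, 13 mm wide and 159 mm long, along y at x = +43 mm (the far side); it plays no part.
Things that resemble listed ones, but are neither listed nor needed, are in the scene too. What is shaped like the part that bears loupe_center but green or orange is not meant.

How it is judged:
At the end, for the whole second after the job is handed in: The loupe stands on the floor of the round well (its centre within 15 mm of the well's axis and less than 18 mm above the well's floor), upright within 10 degrees, and the bobbin is within 20 mm of where it began (horizontal distance between loupe_center and well below 0.015 m and z of loupe_center in the frame of well below 0.018 m and angle between loupe_center's own z axis and vertical below 0.17 rad and distance of thread_center from where it was at the start of the episode below 0.02 m); the robot touches nothing.
It fails at once if the loupe is lifted more than 15 mm off the caddy's top (z of loupe_center in the frame of well above 0.041 m).
It fails at once if the bobbin is moved more than 20 mm or knocked over (distance of thread_center from where it was at the start of the episode above 0.02 m).
It also fails if it takes over 32 s, if anything falls off the work surface, if the arm or the gripper's body presses on something with over 40 N, if the wrist force passes 120 N, or if a joint passes its speed limit or range.

## Working session

There is one attempt and no reset: what is moved stays moved. The work goes in short steps, Python scripts to look and compute and a shell command to move; the robot and the scene stay as the last step left them, time stands still between calls to the robot, and variables do not carry over. Pictures are saved under pics/ and viewed, and the job is handed in when it is done.

```bash
mkdir -p pics; ls; cat > h.py <<'E'
import numpy as np, cv2
from scipy.spatial.transform import Rotation as R
from plant import arm
def snap(n,f):
    c=arm.capture(n); cv2.imwrite('pics/'+f+'.png',c['pixels'][...,::-1]); np.save('pics/'+f+'.npy',c,allow_pickle=True); return c
def ray(c,u,v):
    K=np.array(c['intrinsics']); d=np.array([(u-K[0,2])/K[0,0],(v-K[1,2])/K[1,1],1.])
    o=np.array(c['orientation']); M=R.from_quat(o).as_matrix() if o.size==4 else o
    return np.array(c['position']),M@d
def onz(c,u,v,z):
    p,d=ray(c,u,v); return p+d*(z-p[2])/d[2]
def load(f): return np.load('pics/'+f+'.npy',allow_pickle=True).item()
E
python3 - <<'E'
from h import *
for n in('scene','top'): c=snap(n,n+'1'); print(c['intrinsics'],c['position'],c['orientation'])
s=arm.state(); print(s)
E
```

```text
pics
[[466.14587351   0.         311.97438255]
 [  0.         466.14587351 241.47808428]
 [  0.           0.           1.        ]] [ 0.05431031 -0.55190142  0.58335561] [ 0.85006186 -0.27555082  0.14944429 -0.42324105]
[[489.4084933    0.         321.84669476]
 [  0.         489.4084933  234.230587  ]
 [  0.           0.           1.        ]] [ 0.35406828 -0.0085139   0.91343317] [ 0.70735799 -0.70408676  0.04929143 -0.03842996]
{'time_s': 0.1, 'qpos': array([-8.94882362e-01,  3.59335461e-01,  1.11873971e-02, -2.69027178e-04,
       -1.22409175e+00, -2.88109718e-01]), 'dq': array([ 0.00174381, -0.00023433,  0.00283281, -0.00049602,  0.00187055,
       -0.00314003]), 'tau': array([-1.00390425e-03, -5.84764481e+01,  2.94109261e+01,  6.95463136e+00,
       -3.17482394e-03,  2.05572732e-07]), 'eef_pos': array([ 0.25507885, -0.62451245,  0.23046749]), 'tcp_rot': array([-0.13572647,  0.69401886,  0.13671379,  0.69370418]), 'contact_force': array([ 0.9595782 ,  0.42247793, -0.14202507]), 'wrist_torque': array([-0.01593281, -0.02759478, -0.01896626]), 'grip_width': 0.08544636047565547}
```

View pics/scene1.png

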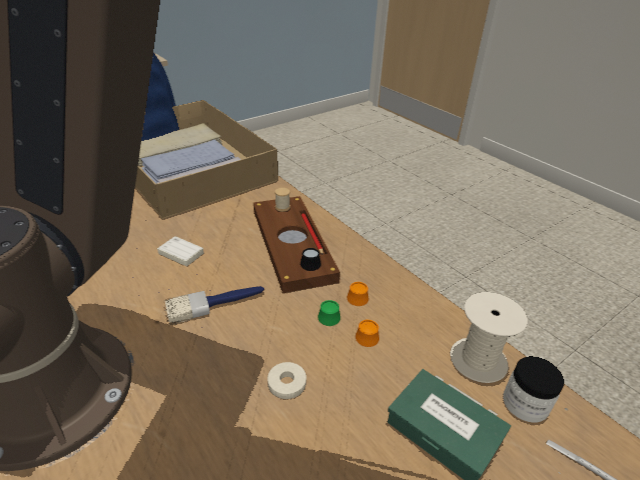

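View pics/top1.png

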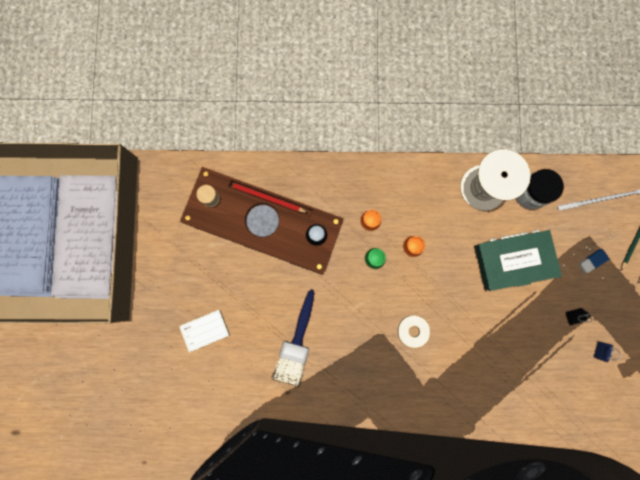

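The black loupe is at top (317,234) and scene (311,259), on the caddy. The well is at top (263,220) and the bobbin at top (206,193). The lookalikes are orange at top (372,219) and (415,245), green at (375,258), and a large black-lidded jar at (545,185). Only the black piece on the caddy fits the description. Next I'll check it in an enlarged crop and measure.

```bash
python3 - <<'E'
from h import *
c=load('top1'); im=c['pixels'][...,::-1].copy()
cv2.imwrite('pics/crop1.png',cv2.resize(im[160:280,170:350],None,fx=4.4,fy=4.4,interpolation=cv2.INTER_CUBIC))
hsv=cv2.cvtColor(im,cv2.COLOR_BGR2HSV)
def big(m,x0,x1,y0,y1):
    k=np.zeros(m.shape,np.uint8); k[y0:y1,x0:x1]=m[y0:y1,x0:x1].astype(np.uint8)
    cs,_=cv2.findContours(k,cv2.RETR_EXTERNAL,cv2.CHAIN_APPROX_NONE); q=max(cs,key=cv2.contourArea); return q
h,s,v=[hsv[...,i].astype(int) for i in range(3)]
q=big((s<70)&(v>70),240,290,198,242); e=cv2.fitEllipse(q); print('well',e); print(onz(c,*e[0],0.014),onz(c,*e[0],.026))
q=big((s<70)&(v>70),300,335,215,255); e=cv2.fitEllipse(q); print('lens',e); print(onz(c,*e[0],0.054))
q=big((v<45)|((s<70)&(v>70)),300,335,215,255); e=cv2.fitEllipse(q); print('loupe',e); print(onz(c,*e[0],0.033))
q=big((v>130),190,222,180,212); e=cv2.fitEllipse(q); print('bob',e); print(onz(c,*e[0],0.068))
for p in [(206.5,174),(187,218),(338,219.5),(319,267)]: print(p,onz(c,*p,.026))
E
```

```text
well ((262.06695556640625, 220.15777587890625), (31.68775177001953, 32.39677047729492), 68.79349517822266)
[0.4920294  0.08887017 0.014     ] [0.49018876 0.0875709  0.026     ]
lens ((316.2554626464844, 232.9668731689453), (15.370514869689941, 15.507402420043945), 41.84336471557617)
[ 0.46354547 -0.01163789  0.054     ]
loupe ((316.12506103515625, 234.7727508544922), (18.83930206298828, 19.93921661376953), 97.03839874267578)
[ 0.46291954 -0.01149464  0.033     ]
bob ((205.34588623046875, 193.57533264160156), (18.53827476501465, 19.392183303833008), 59.630699157714844)
[0.53025957 0.1831391  0.068     ]
(206.5, 174) [0.57587854 0.19175121 0.026     ]
(187, 218) [0.49334472 0.22455778 0.026     ]
(338, 219.5) [ 0.49225421 -0.05152019  0.026     ]
(319, 267) [ 0.40496651 -0.01702889  0.026     ]
```

View pics/crop1.png

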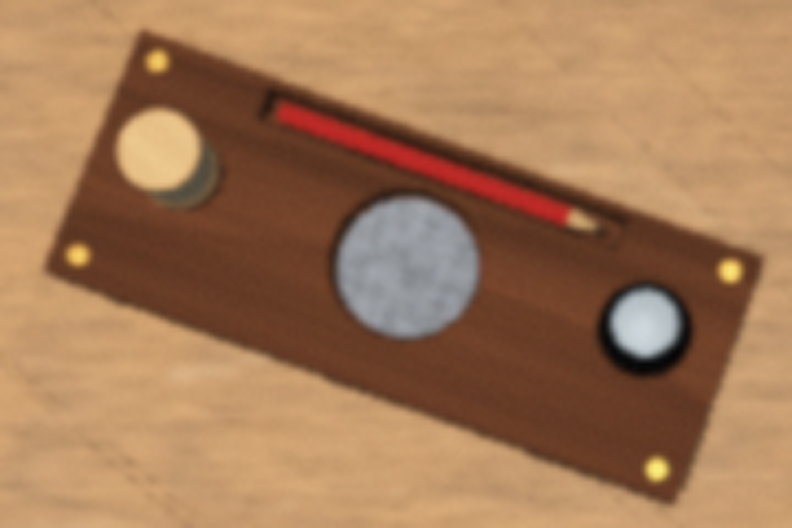

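The crop confirms a black tapered body with a glass lens at top (316,234). Next I'll work out the move in tool axes, with the jaws across the slide direction.

```bash
cat > go.py <<'E'
import sys
from h import *
def plan(tx,ty,tz,slide=None):
    s=arm.state(); M=R.from_quat(s['tcp_rot']).as_matrix(); p=s['eef_pos']
    print('t',s['time_s'],'tcp',p.round(4),'F',np.round(s['contact_force'],1),'w',round(s['grip_width'],4)); print(M.round(3).tolist())
    print('shift tool',(M.T@(np.array([tx,ty,tz])-p)).round(4))
    if slide is not None:
        n=np.array([-np.sin(slide),np.cos(slide),0]) # jaw axis
        for g in(n,-n):
            b=M.T@g; print('turn deg',np.degrees(np.arctan2(b[2],b[1])).round(1), 'q6',s['qpos'][5].round(2))
if __name__=='__main__':
    a=[float(x) for x in sys.argv[1:]]; plan(*a[:3],slide=np.radians(a[3]) if len(a)>3 else None)
E
python3 go.py .463 -.0115 .20 73.9
python3 - <<'E'
from h import *
c=load('scene1'); im=c['pixels'][...,::-1].copy(); v=im.max(2).astype(int)
cv2.imwrite('pics/crop2.png',cv2.resize(im[180:300,240:350],None,fx=5,fy=5,interpolation=cv2.INTER_CUBIC))
print(onz(c,293,237,.014), onz(c,311,256,.054), onz(c,283,191,.068))
E
```

```text
t 0.1 tcp [ 0.2551 -0.6245  0.2305] F [ 1.   0.4 -0.1] w 0.0854
[[-0.001, -0.378, 0.926], [0.001, 0.926, 0.378], [-1.0, 0.001, -0.0]]
shift tool [0.0311 0.4889 0.4243]
turn deg -51.7 q6 -0.29
turn deg 128.3 q6 -0.29
[0.49603271 0.09068835 0.014     ] [ 0.45849196 -0.02161588  0.054     ] [0.53227698 0.18078084 0.068     ]
```

View pics/crop2.png

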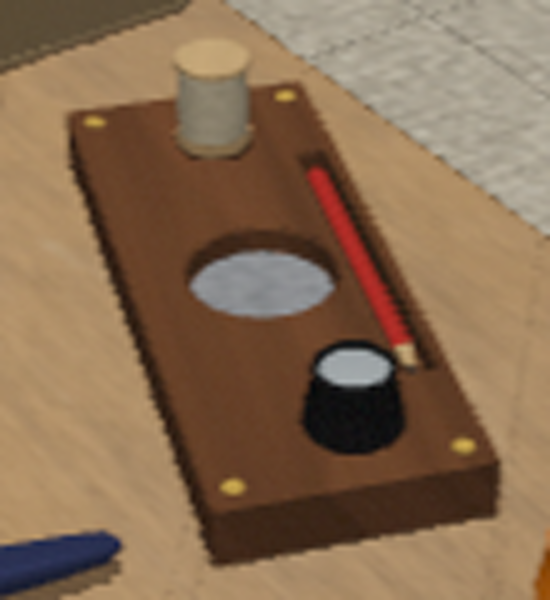

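```bash
python3 -m inch '[[[100,0,0.06,0.05,-6],[100,0,0.11,0.09,-12],[100,0,0.15,0.13,-18],[100,0,0.2,0.17,-24],[100,0,0.25,0.21,-30],[100,0,0.29,0.25,-36],[100,0,0.34,0.29,-42],[100,0,0.39,0.34,-47],[100,0,0.44,0.38,-51.7],[100,0,0.489,0.424,-51.7]]]' 25; python3 go.py .463 -.0115 .12 73.9
python3 - <<'E'
from h import *
snap('wrist','w1'); snap('top','t2')
c=load('w1'); print(c['intrinsics'],c['hand_eye'])
E
```

```text
time_s: 1.35
eef_pos: [0.4554, -0.0311, 0.2315]
tcp_rot: [-0.426, 0.564, 0.426, 0.565]
contact_force: [0.2, -0.8, -0.3]
grip_width: 0.0856
t 1.35 tcp [ 0.4554 -0.0311  0.2315] F [ 0.2 -0.8 -0.3] w 0.0856
[[0.001, -0.961, 0.276], [0.0, 0.276, 0.961], [-1.0, -0.0, 0.0]]
shift tool [ 0.1115 -0.0019  0.0209]
turn deg 0.1 q6 -0.64
turn deg -179.9 q6 -0.64
[[371.64829954   0.         321.22454658]
 [  0.         371.64829954 238.77824437]
 [  0.           0.           1.        ]] [[ 8.66414020e-04 -2.77827991e-01  9.60630447e-01 -1.43317352e-01]
 [ 9.99999546e-01 -1.40343165e-04 -9.42511128e-04  5.41483185e-04]
 [ 3.96673891e-04  9.60630828e-01  2.77827744e-01 -7.06480708e-02]
 [ 0.00000000e+00  0.00000000e+00  0.00000000e+00  1.00000000e+00]]
```

View pics/w1.png

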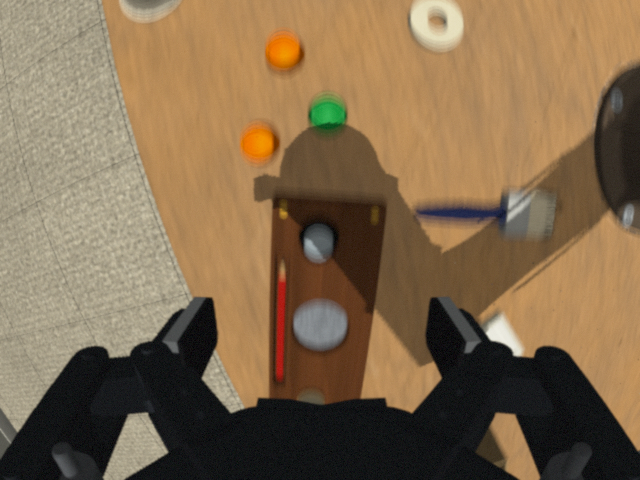

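The wrist picture shows the loupe at about (319,243), the well at (320,325) and the caddy between the fingers. The image is motion-blurred, so I'll settle, descend part-way and re-measure.

```bash
python3 -m inch '[[[100,0.05,0,0,0],[100,0.08,0,0,0],[100,0.08,0,0,0],[100,0.08,0,0,0]]]'; python3 go.py .463 -.0115 .12 73.9
python3 - <<'E'
from h import *
s=arm.state(); c=snap('wrist','w2'); H=np.array(c['hand_eye']); K=np.array(c['intrinsics'])
M=R.from_quat(s['tcp_rot']).as_matrix(); P=s['eef_pos']
def won(u,v,z):
    a=np.array([u-K[0,2],v-K[1,2]]); r=np.linalg.norm(a); th=r/K[0,0]
    d=np.r_[a/r*np.sin(th),np.cos(th)]; o=P+M@H[:3,3]; d=M@H[:3,:3]@d; return o+d*(z-o[2])/d[2]
im=c['pixels'][...,::-1]; hsv=cv2.cvtColor(im,cv2.COLOR_BGR2HSV)
m=((hsv[...,1]<75)&(hsv[...,2]>60)).astype(np.uint8); m[400:]=0; m[:, :265]=0; m[:,385:]=0
for q in cv2.findContours(m,0,1)[0]:
    if cv2.contourArea(q)>150:
        e=cv2.fitEllipse(q); print(np.round(e[0],1),np.round(e[1],1),[won(*e[0],z).round(4)for z in(.014,.054,.068)])
E
```

```text
time_s: 1.95
eef_pos: [0.4561, -0.0334, 0.1524]
tcp_rot: [-0.425, 0.565, 0.425, 0.565]
contact_force: [0.1, 0.7, 0.7]
grip_width: 0.0854
t 1.95 tcp [ 0.4561 -0.0334  0.1524] F [0.1 0.7 0.7] w 0.0854
[[0.001, -0.961, 0.277], [-0.0, 0.277, 0.961], [-1.0, -0.001, 0.0]]
shift tool [ 0.0324 -0.0006  0.023 ]
turn deg 0.0 q6 -0.64
turn deg -180.0 q6 -0.64
[321.3 363.4] [48.  65.4] [array([0.4917, 0.0907, 0.014 ]), array([0.4838, 0.0635, 0.054 ]), array([0.481 , 0.0539, 0.068 ])]
[319.  270.5] [33.8 37.2] [array([0.4681, 0.0023, 0.014 ]), array([ 0.4635, -0.0124,  0.054 ]), array([ 0.4619, -0.0176,  0.068 ])]
```

View pics/w2.png

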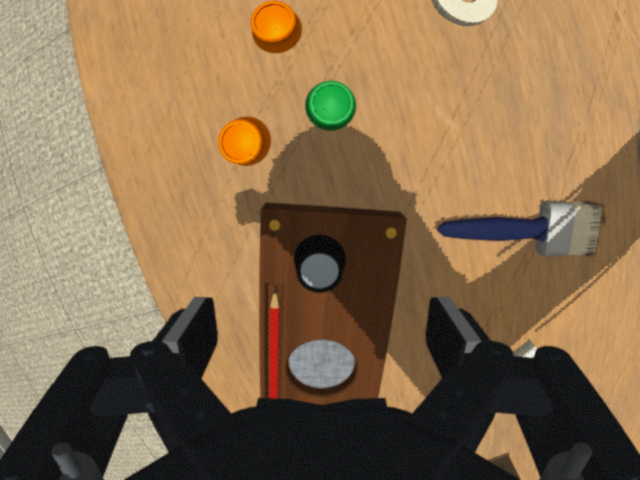

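Wrist and top views agree: loupe (0.4635,-0.012), well (0.4917,0.089). I'll centre over the loupe and descend.

```bash
python3 -m inch '[[[100,0,0,0.022,0],[100,0,0,0.022,0],[100,0.04,0,0.022,0],[100,0.08,0,0.022,0],[100,0.11,0,0.022,0],[100,0.119,0,0.022,0],[100,0.119,0,0.022,0],[100,0.119,0,0.022,0]]]'; python3 go.py .4635 -.012 .03 73.9
python3 -c "
from h import *
snap('wrist','w3')"
```

```text
time_s: 3.0
eef_pos: [0.4625, -0.0118, 0.0336]
tcp_rot: [-0.425, 0.564, 0.425, 0.566]
contact_force: [0.8, -0.2, 0.2]
grip_width: 0.0851
t 3.0 tcp [ 0.4625 -0.0118  0.0336] F [ 0.8 -0.2  0.2] w 0.0851
[[0.002, -0.961, 0.277], [0.001, 0.277, 0.961], [-1.0, -0.002, 0.001]]
shift tool [ 0.0036 -0.001   0.0001]
turn deg 0.0 q6 -0.68
turn deg -180.0 q6 -0.68
```

View pics/w3.png

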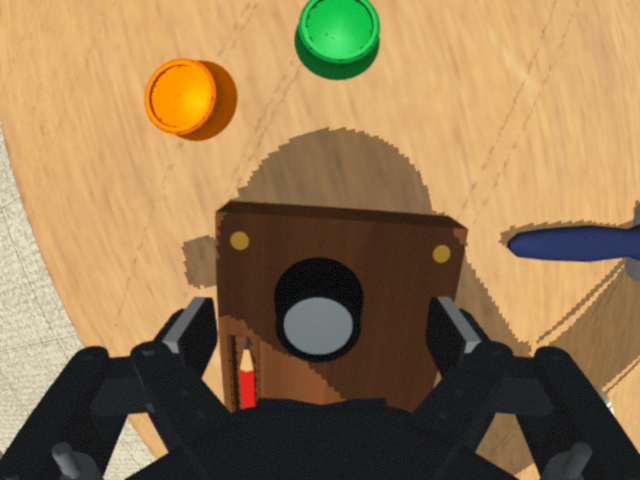

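The loupe at (318,310) is centred between the fingers. I'll lower 2 mm and close gently.

```bash
python3 -m inch '[[[60,0.002,0,0,0],[40,0.002,0,0,0],[40,0.002,0,0,0],[40,0.002,0,0,0],[40,0.002,0,0,0],[40,0.002,0,0,0]]]' 20;  python3 go.py .4917 .089 .032 73.9
python3 -c "
from h import *
snap('wrist','w4')"
```

```text
time_s: 3.8
eef_pos: [0.4615, -0.012, 0.0307]
tcp_rot: [-0.425, 0.565, 0.425, 0.565]
contact_force: [-2.6, 0.9, 6.4]
grip_width: 0.0354
t 3.8 tcp [ 0.4615 -0.012   0.0307] F [-2.6  0.9  6.4] w 0.0354
[[0.0, -0.961, 0.277], [0.0, 0.277, 0.961], [-1.0, -0.0, 0.0]]
shift tool [-0.0013 -0.001   0.1054]
turn deg 0.0 q6 -0.68
turn deg -180.0 q6 -0.68
```

View pics/w4.png

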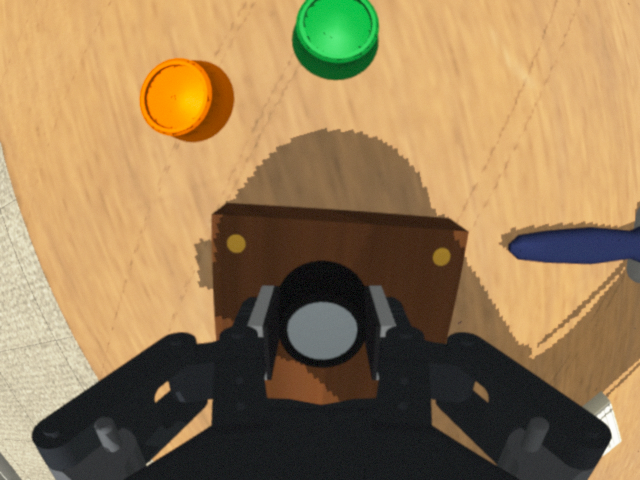

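The loupe is gripped on its taper (35.4 mm), still standing on the top, with a light downward press. Next I'll slide it toward the well.

```bash
python3 -m inch '[[[40,0,0,0.012,0],[40,0,0,0.024,0],[40,0,0,0.036,0],[40,0,0,0.048,0],[40,0,0,0.06,0],[40,0,0,0.06,0],[40,0,0,0.06,0]]]' 20;  python3 go.py .4917 .089 .032 73.9
python3 -c "
from h import *
snap('wrist','w5')"
```

```text
time_s: 4.72
eef_pos: [0.4789, 0.0461, 0.0307]
tcp_rot: [-0.425, 0.564, 0.425, 0.566]
contact_force: [0.7, 3.0, 4.9]
grip_width: 0.0348
t 4.725 tcp [0.4789 0.0461 0.0307] F [0.7 3.  4.9] w 0.0348
[[0.002, -0.961, 0.276], [0.001, 0.277, 0.961], [-1.0, -0.001, 0.001]]
shift tool [-0.0012 -0.0005  0.0448]
turn deg 0.0 q6 -0.79
turn deg -180.0 q6 -0.79
```

View pics/w5.png

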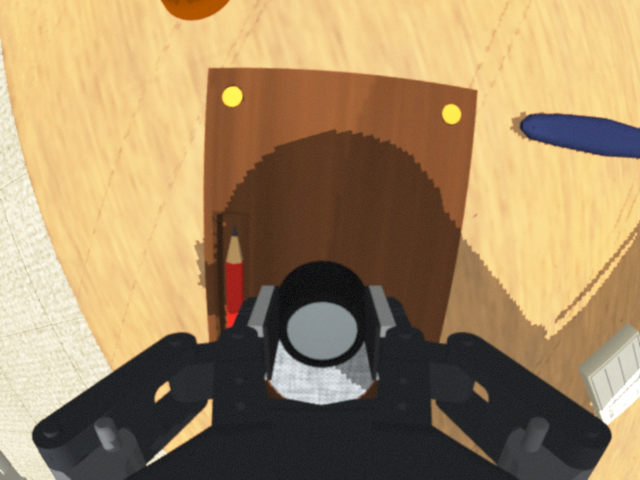

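The loupe at (322,331) came along upright and the well's felt is just ahead. I'll finish the slide.

```bash
python3 -m inch '[[[40,0,0,0.011,0],[40,0,0,0.022,0],[40,0,0,0.033,0],[40,0,0,0.0445,0],[40,0,0,0.0445,0],[40,0,0,0.0445,0]]]' 20;  python3 go.py .4917 .089 .032 73.9
python3 -c "
from h import *
snap('wrist','w6')"
```

```text
time_s: 5.52
eef_pos: [0.49, 0.0882, 0.03]
tcp_rot: [-0.425, 0.565, 0.425, 0.565]
contact_force: [-0.8, 0.5, -1.2]
grip_width: 0.0351
t 5.525 tcp [0.49   0.0882 0.03  ] F [-0.8  0.5 -1.2] w 0.0351
[[-0.001, -0.961, 0.277], [-0.0, 0.277, 0.961], [-1.0, 0.001, -0.001]]
shift tool [-0.002  -0.0014  0.0013]
turn deg 0.0 q6 -0.85
turn deg -180.0 q6 -0.85
```

View pics/w6.png

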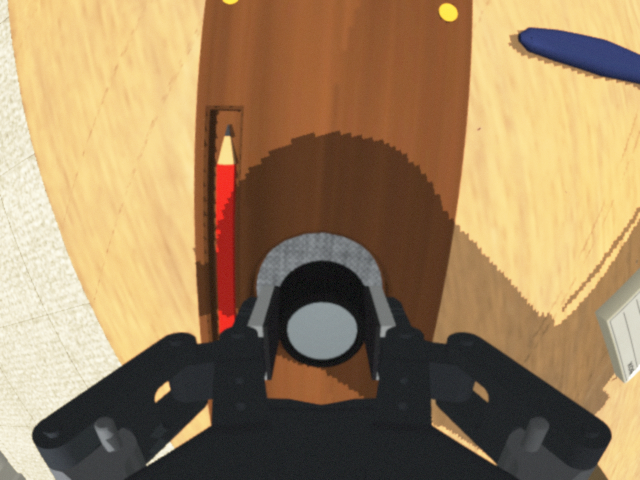

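The loupe is over the well, still held, with felt visible around its near side at (320,245). A quick check of its centring comes before release.

```bash
python3 - <<'E'
from h import *
s=arm.state(); c=load('w6'); H=np.array(c['hand_eye']); K=np.array(c['intrinsics'])
M=R.from_quat(s['tcp_rot']).as_matrix(); P=s['eef_pos']
def won(u,v,z):
    a=np.array([u-K[0,2],v-K[1,2]]); r=np.linalg.norm(a); th=r/K[0,0]
    d=np.r_[a/r*np.sin(th),np.cos(th)]; o=P+M@H[:3,3]; d=M@H[:3,:3]@d; return o+d*(z-o[2])/d[2]
sl=np.array([.277,.961,0]); w=np.array([.4917,.089,0])
for n,u,v,z in[('felt/near edge rim',320,233,.026),('foot near',321,262,.026),('lens',322,331,.054),('wood beyond',300,366,.026)]:
    p=won(u,v,z); print(n,p.round(4),'along',((p-w)@sl).round(4))
E
```

```text
felt/near edge rim [0.4817 0.0588 0.026 ] along -0.0318
foot near [0.4848 0.071  0.026 ] along -0.0192
lens [0.4892 0.0876 0.054 ] along -0.0021
wood beyond [0.5093 0.1195 0.026 ] along 0.0342
```

It is centred within about 2 mm. Releasing now.

```bash
python3 -m inch '[[[60,0,0,0,0],[60,0,0,0,0],[60,0,0,0,0],[60,0,0,0,0],[60,0,0,0,0]]]';  python3 -c "
from h import *
snap('wrist','w7')"
```

```text
time_s: 6.2
eef_pos: [0.4904, 0.0883, 0.0303]
tcp_rot: [-0.425, 0.565, 0.425, 0.565]
contact_force: [-0.6, -0.1, -0.8]
grip_width: 0.0518
```

View pics/w7.png

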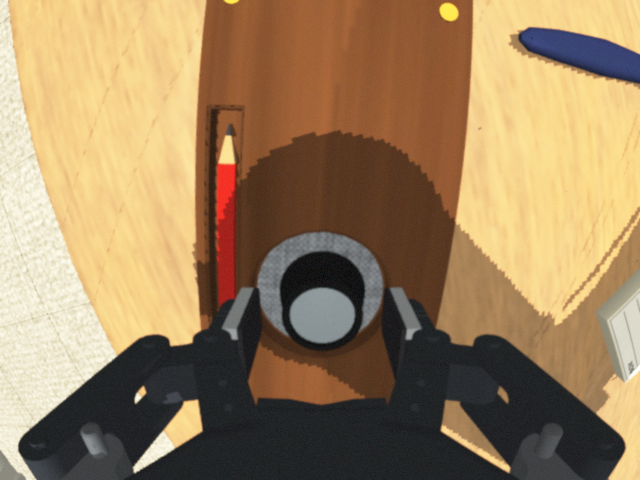

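The loupe dropped into the well and stands upright at (321,300), with felt showing around it. I'll back off straight up and check.

```bash
python3 -m inch '[[[60,-0.03,0,0,0],[60,-0.08,0,0,0],[60,-0.13,0,0,0],[60,-0.18,0,0,0],[60,-0.18,0,-0.06,0],[60,-0.18,0,-0.12,0],[60,-0.18,0,-0.18,0],[60,-0.18,0,-0.2,0],[60,-0.18,0,-0.2,0],[60,-0.18,0,-0.2,0]]]';  python3 - <<'E'
from h import *
c=snap('top','t3'); d=snap('scene','s3')
im=c['pixels'][...,::-1]; a=cv2.resize(im[160:280,170:350],(600,400),interpolation=cv2.INTER_CUBIC)
b=cv2.resize(d['pixels'][180:300,240:350,::-1],(200,218))
cv2.imwrite('pics/chk.png',a); cv2.imwrite('pics/chk2.png',cv2.resize(d['pixels'][180:300,240:350,::-1],None,fx=5,fy=5,interpolation=cv2.INTER_CUBIC))
hsv=cv2.cvtColor(im,cv2.COLOR_BGR2HSV)
k=np.zeros(im.shape[:2],np.uint8); k[180:212,190:222]=hsv[180:212,190:222,2]>130
q=max(cv2.findContours(k,0,1)[0],key=cv2.contourArea); e=cv2.fitEllipse(q); print('bob',onz(c,*e[0],.068))
k[:]=0; k[200:240,242:284]=hsv[200:240,242:284,2]<45
q=max(cv2.findContours(k,0,1)[0],key=cv2.contourArea); e=cv2.fitEllipse(q); print('loupe',e,onz(c,*e[0],.021))
E
```

```text
time_s: 7.5
eef_pos: [0.4352, -0.1035, 0.2103]
tcp_rot: [-0.425, 0.565, 0.425, 0.565]
contact_force: [0.1, 0.1, -0.5]
grip_width: 0.0514
bob [0.52057092 0.18061279 0.068     ]
loupe ((270.79034423828125, 230.5629119873047), (1.8894976377487183, 18.260578155517578), 167.9287872314453) [0.47172762 0.0717579  0.021     ]
```

View pics/chk.png

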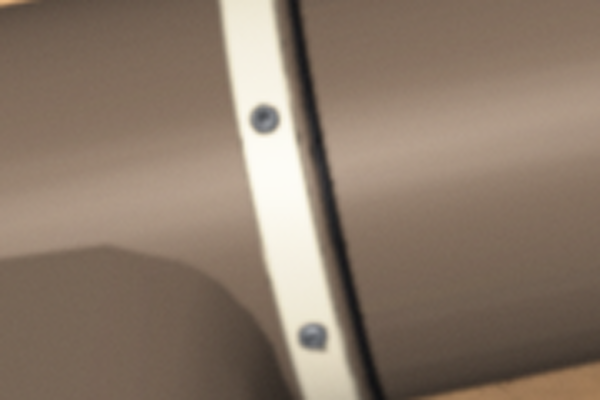

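View pics/chk2.png

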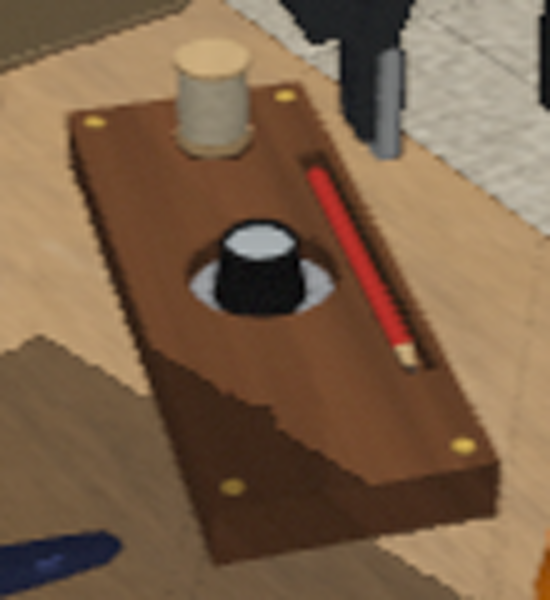

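The top view is blocked by the arm, so its numbers are void. The scene view shows the loupe upright in the well at crop (260,265), with felt on both sides, and the bobbin at the same pixels as before. I'll do one numeric check from the scene view and hand in.

```bash
python3 - <<'E'
from h import *
d=load('s3'); print('lens',onz(d,292,228.2,.042).round(4),'well est .4917 .089; scene-view well .496 .0907')
a=load('scene1')['pixels'][185:215,270:297].astype(int); b=d['pixels'][185:215,270:297].astype(int); print('bobbin pixel diff',abs(a-b).mean())
print(arm.state()['dq'].round(3)); print(arm.job_done())
E
```

```text
lens [0.4898 0.085  0.042 ] well est .4917 .089; scene-view well .496 .0907
bobbin pixel diff 5.474074074074074
[ 0.003  0.001 -0.002 -0.001 -0.     0.004]
the job is handed in; nothing more can be done
None
```

The loupe is in the round well, standing upright on the felt. The bobbin is where it started. I handed the job in at about 7.6 s; no verdict is reported.

**What I did:** I gripped the black loupe lightly on its taper, with the jaws across the slide direction. I slid it about 103 mm along the caddy's top until it was over the well, then opened the fingers so it dropped in. After that I backed the gripper clear.

**Last checks:**
- **Loupe position:** it is about 4 mm from the well's axis against my main estimate of the well. Against a rougher estimate from the scene view alone it is about 8 mm. Both are inside the 15 mm limit.
- **Loupe upright:** it looks upright in the scene and wrist views, but I did not measure the angle.
- **Bobbin:** it appears in the same place as before in the scene view. A small average pixel difference (5.5 of 255) in that area is probably lighting and shadow, though I did not check that.
- **Failed check:** the final top view was blocked by the arm, so I discarded the positions it gave.

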